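# Unfold the fixture's crank and clamp the casting for measuring

## Task

Clamp the brass casting for measuring: first swing the fixture's folded crank handle fully upright without turning the crank, then turn the crank clockwise (seen from above) until the casting is pushed up to the stop and held there with about 50 N, and let go, leaving the handle upright. Feel for the load: under 20 N the casting is loose, and more than 90 N, even for a moment, spoils it. Do not tip the casting, and leave the other things on the bench and on the fixture alone.

Things in the scene. Friction and masses are not known exactly. Their poses are not given: they have to be found in the camera images.
- fixture: Clamping fixture, fixed to the bench: aluminium base plate 180 x 340 x 12 mm (x -70 to 110, y -70 to 270 mm in its frame), on it a grey gear housing 80 x 80 mm, top 60 mm above the bench. Origin: on the bench, straight under the crank's vertical axis, the housing's middle. z is up; it clamps along its +y, towards the stop.
- crank (a joint): Turning of the crank about the fixture's vertical axis, rad, growing clockwise seen from above; starts at 0 to 1, end stop at 7. A shaft 14 mm thick and a level steel arm 12 mm wide, top 84 mm above the bench, 70 mm from axis to handle hinge; at 0 the arm points along the fixture's -x, at 1.57 along its +y. A rack moves the ram 8 mm towards the stop per rad. It stays where it is left.
- crank_top (a point): Top of the crank's shaft, on its axis, 86 mm above the bench. Loads: free turning, and sliding the casting, takes 0.70 Nm (10 N at the grip). After a quick stop the hand feels up to 4 N less, so feel it in slow, equal steps. Each 10 N of clamping adds 0.08 Nm (1.14 N at the grip): 50 N is a rise of 6 N along the grip's path, 90 N of 10 N. Once it bears, 0.1 rad adds about 15 N of clamping.
- handle (a joint): Folding angle of the crank handle, rad: 0 folded, lying level over the crank's arm, pointing from its hinge in to the crank's axis; 1.571 upright against its stop, the working position (1.45 is enough). The hinge is level, square to the arm and stiff: 0.25 Nm (6 N at mid grip); it stays at any angle. Below 1.2 the crank's arm end must not be moved by more than 20 mm.
- hinge (a point): The handle's hinge point at the outer end of the crank's arm, 70 mm from the crank's axis and 97 mm above the bench. It goes round with the crank.
- grip_mid (a point): Middle of the grip, on its centre line, 40 mm from the hinge. The grip is a black barrel from 12 to 66 mm from the hinge (handle's end: 69 mm), 22 mm thick in the middle, 17 at its ends; it spins freely about its length. Folded, its centre line is 97 mm above the bench, both sides free down to the housing's top (60 mm; a boss of 18 mm radius to 65 mm); upright, its middle is at 137 mm.
- ram_end (a point): Front end of the ram, a steel bar 20 x 20 mm that comes out of the housing towards the stop, on its centre line 36 mm above the bench. On it sits the pad, a dark steel plate 34 mm wide and 30 mm high, its face 18 mm ahead of this point, on a spring that yields 1 mm per 20 N (at most 10 mm).
- stop: Grey stop block 60 x 40 x 48 mm on the base plate, its face towards the ram 195 mm from the crank's axis. Origin: on the plate (12 mm up), in the middle of that face. From the face, 36 mm above the bench, an adjusting screw with a square 24 mm nose sticks out by 17 to 29 mm: its setting differs every time and is not measured, so where the casting bears must be felt.
- casting: Loose stepped brass casting, 70 mm (fixture x) x 60 mm (fixture y, the clamped way) x 58 mm high, 0.4 to 0.85 kg, standing on the base plate between pad and nose, a little askew and clear of both. Origin: middle of its underside, 12 mm above the bench.
- gauge_block: Steel gauge block 9 x 35 x 20 mm standing on the fixture's plate. Leave it.
- thumb_nut: Dark steel thumb nut, 22 mm across, on the fixture's plate. Leave it.
- caliper: Caliper 190 mm long lying on the bench. Leave it.
- mouse: Black computer mouse on the bench. Leave it.
- wood_block: Wooden block 50 x 50 x 30 mm on the bench. Leave it.
- ball_gauge: White ball 25 mm across on a post and round steel foot, 65 mm high. Leave it.
- bar_clamp: Bar clamp 260 mm long lying on the bench. Leave it.
Things that resemble listed ones, but are neither listed nor needed, are in the scene too. What is shaped like the casting but purple is not meant.

How it is judged:
By the outcome, as a careful person would: the job done as asked, in the order asked, and still so for the second after the job is handed in, with the robot touching nothing.
It also fails if it takes over 70 s, if anything falls off the work surface, if the arm or the gripper's body presses on something with over 40 N, if the wrist force passes 120 N, or if a joint passes its speed limit or range.

## Robot

A 6-joint arm with a two-finger parallel gripper is mounted at the origin on the work surface. World frame = base frame: x ahead of the robot, y to its left, z up, the work surface at z = 0. Lengths are in m, angles in rad, forces in N, time in s.
With the tool pointing down it reaches from about 0.275 to 1 m from the base axis. Payload 8.4 kg.
Tool frame: the origin (TCP) lies between the finger pads; the fingertips stand 17 mm ahead of it and the grasp point (between the pads) lies 2 mm behind it; z points along the fingers, y is the direction in which the jaws open and shut (so a half turn about z gives the same grasp; the last joint's range is limited). The gripper opens to 85 mm and grips with 20 to 120 N. Pads are 22 mm wide; open, the fingers measure 114 mm over their backs; the gripper's body (76 mm by 85 mm) begins 54 mm behind the grasp point. The pads swing forward as they close: fully open they stand 13 mm farther back than shut.
Start: joints at [-1.247, 0.353, 1.633, -0, 1.155, -0.002], TCP at [0.2, -0.592, 0.248] pointing down, gripper open.
Joint ranges: [-2.63, 2.63], [-0.92, 2.1], [0.06, 2.66], [-1.3, 4.44], [0, 2.69], [-3.02, 3.02]. Speed limits (rad/s): [2.22, 2.22, 2.79, 3.14, 3.14, 3.14].

## Interface

Orientations are given as a unit quaternion [x, y, z, w].
In Python, from workcell import manip, optics, job gives the robot as it stands. The module is installed in compiled form; this text tells all that it offers.
- The arm moves only by the shell command python3 -m jog 'ROWS'. ROWS is a JSON object of lists of equal length, an entry for each row: "jaw": the finger opening in m, from 0 to 0.0854; "slide": the shift along the tool's x, y, z in m, a list of three; "roll": the turn about the tool's z in rad. A call has 1 to 8 rows; each row is the pose to reach, as a shift and turn from the pose commanded when the call began, along the tool's axes at that moment; what a row does not reach only later rows make up. A row lasts 1/8 s, in which the tool goes at most 62.5 mm and 10.7 degrees, less where a joint would pass 70% of its speed; a pose out of reach is approached as far as the arm can. A call with a gripper value outside its range is refused whole. The fingers move at their own pace and stop on an object; the grip force is fixed at half the most. Time passes only in rows, so rows that repeat a pose let the fingers close. It gives the time, the measured TCP pose, the force and the opening at its end, in the units of the state.
- manip.sense(): the state, without advancing time (a new reading comes with each control period).
- optics.grab_frame(name): name is "scene" or "side" or "wrist"; returns (picture, depth): 400x640x3 uint8, blue, green, red; 400x640 float32, m along the optical axis (not along the pixel's ray), 0 where there is no reading.
- optics.get_calibration(name): a dict with "fx", "fy", "cx", "cy" (pixels), "pose" (4x4, takes a point from camera to world coordinates). Camera axes: x right, y up, looking along -z (the intrinsics and any distortion apply to the point x, -y, -z); pixel columns grow to the right and rows downward; lengths in m; the calibration is good to about 2 mm. A picture is of the moment at which its call begins: read the wrist's pose just before it. get_calibration takes no time and is no camera call; for the wrist camera it gives the pose at the moment of the call.
- job.job_done(): hands the job in, once; it reports no verdict.
The state is a dict: "t": time; "joints": joint angles; "joint_vel": joint speeds; "joint_efforts": joint torques, N m; "tcp_pos": TCP position; "orientation": TCP orientation; "ft_force": force on the tool from outside, world axes, zero at the start; "ft_torque": the same for the moment, N m; "finger_gap": finger opening in m.
Only numpy, scipy, OpenCV 4.12 (cv2) and the standard library are available. Lean on these libraries where they do the work, as an engineer would, in place of code of your own. Each camera call takes 0.05 s, during which the arm holds its last target. There are 200 camera calls.

## Working session

There is one attempt and no reset: what is moved stays moved. The work goes in short steps, Python scripts to look and compute and a shell command to move; the robot and the scene stay as the last step left them, time stands still between calls to the robot, and variables do not carry over. Pictures are saved under pics/ and viewed, about 8 in all and at most 12, crops included, and the job is handed in when it is done.

```bash
mkdir -p pics; python3 - <<'E'
from workcell import manip, optics
import cv2, numpy as np
s=manip.sense(); print({k:np.round(v,3).tolist() for k,v in s.items()})
for n in ["scene","side"]:
    p,d=optics.grab_frame(n); cv2.imwrite(f"pics/{n}0.png",p); np.save(f"pics/{n}0.npy",d)
    c=optics.get_calibration(n); print(n,c["fx"],c["fy"],c["cx"],c["cy"],np.round(c["pose"],3).tolist(),[k for k in c])
E
```

```text
{'t': 0.0, 'joints': [-1.247, 0.354, 1.634, 0.0, 1.155, -0.002], 'joint_vel': [0.0, 0.0, 0.001, 0.001, -0.0, -0.0], 'joint_efforts': [0.0, -60.526, -34.207, 0.0, 0.009, -0.0], 'tcp_pos': [0.2, -0.592, 0.248], 'orientation': [0.987, 0.162, -0.0, -0.001], 'ft_force': [0.213, -0.08, -0.566], 'ft_torque': [-0.026, -0.021, -0.014], 'finger_gap': 0.086}
scene 414.40226357563444 414.40226357563444 321.09951593900274 206.42391622862706 [[-0.579, -0.591, 0.562, 1.169], [0.815, -0.428, 0.39, 0.437], [0.01, 0.684, 0.73, 0.886], [0.0, 0.0, 0.0, 1.0]] ['fx', 'fy', 'cx', 'cy', 'pose']
side 440.1495135627737 440.1495135627737 326.4146373084697 191.8870073564897 [[-0.996, 0.06, -0.066, 0.501], [-0.089, -0.647, 0.757, 0.845], [0.003, 0.76, 0.65, 0.813], [0.0, 0.0, 0.0, 1.0]] ['fx', 'fy', 'cx', 'cy', 'pose']
```

View pics/scene0.png

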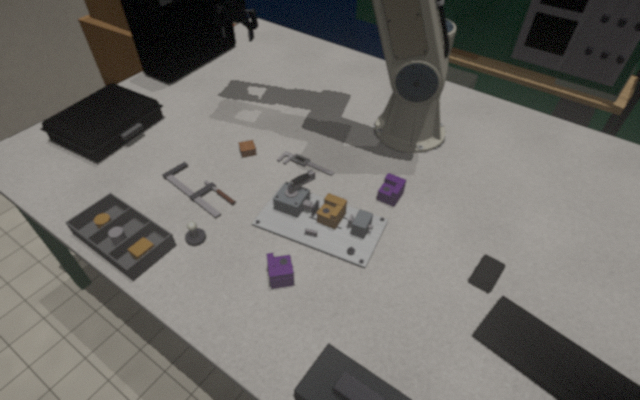

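View pics/side0.png

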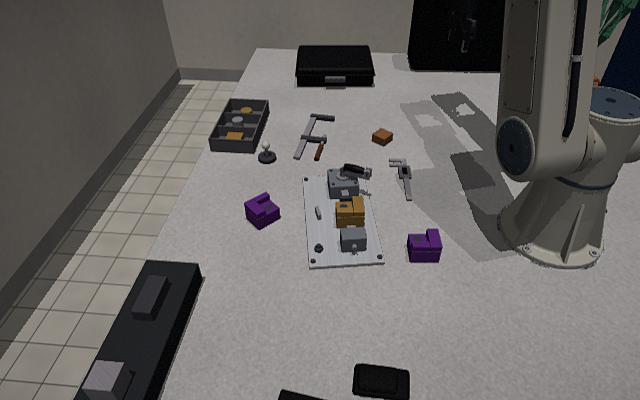

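Scene view: the fixture plate is at about (320,225), with the housing at (292,200), brass casting at (332,210) and stop at (361,223). The side view shows the same plate at (343,220). Could be mistaken for the casting: purple ones at scene (392,188) and (280,270), and brass bits in the tray at (140,246). I choose the brass one on the fixture, and take a close crop of both views.

```bash
cat > h.py <<'E'
import numpy as np, cv2
from workcell import manip, optics
def world(c,d,u,v,z=None):
    """pixel -> world by depth, or on plane z"""
    r=np.array([(u-c["cx"])/c["fx"],-(v-c["cy"])/c["fy"],-1.]); P=c["pose"]
    if z is not None:
        w=P[:3,:3]@r; return P[:3,3]+w*(z-P[2,3])/w[2]
    dd=d[int(round(v)),int(round(u))]; return P[:3,:3]@(r*dd)+P[:3,3]
def cloud(c,d):
    v,u=np.mgrid[:400,:640]; r=np.stack([(u-c["cx"])/c["fx"],-(v-c["cy"])/c["fy"],-np.ones_like(u,float)],-1)*d[...,None]
    return r@c["pose"][:3,:3].T+c["pose"][:3,3]
def pix(c,p):
    q=c["pose"][:3,:3].T@(np.asarray(p)-c["pose"][:3,3]); return c["cx"]+c["fx"]*q[0]/-q[2], c["cy"]-c["fy"]*q[1]/-q[2]
def ray(c,u,v):
    r=c["pose"][:3,:3]@np.array([(u-c["cx"])/c["fx"],-(v-c["cy"])/c["fy"],-1.]); return c["pose"][:3,3],r/np.linalg.norm(r)
def tri(*cuv):
    A=np.zeros((3,3));b=np.zeros(3)
    for c,u,v in cuv:
        o,r=ray(c,u,v); M=np.eye(3)-np.outer(r,r); A+=M; b+=M@o
    return np.linalg.solve(A,b)
E
python3 - <<'E'
from h import *
a=cv2.resize(cv2.imread("pics/scene0.png")[150:275,240:400],None,fx=4,fy=4,interpolation=cv2.INTER_CUBIC)
b=cv2.resize(cv2.imread("pics/side0.png")[155:275,295:395],None,fx=4,fy=4,interpolation=cv2.INTER_CUBIC)
cv2.imwrite("pics/c0.png",np.hstack([a[:480,:],b])[:, :]) if 0 else None
out=np.zeros((500,800,3),np.uint8); out[:,:400]=cv2.resize(a[:, :500],(400,400))[0:0].shape[0] or 0
out=np.hstack([a[:480,40:440],b]); cv2.imwrite("pics/c0.png",out)  # left: u=250+x/4, v=150+y/4 ; right: u=295+(x-400)/4, v=155+y/4
for n in ["scene","side"]:
    c=optics.get_calibration(n); d=np.load(f"pics/{n}0.npy"); W=cloud(c,d)
    pts={"scene":[(261,222),(363,262),(292,200),(332,208),(361,219)],"side":[(309,262),(380,258),(343,220),(352,205),(354,236)]}[n]
    for u,v in pts: print(n,u,v,np.round(W[v,u],3))
    # plate points: z about 12mm near fixture
    m=(np.abs(W[...,2]-.012)<.004); m[:150]=0;m[290:]=0
    u0=slice(240,400) if n=="scene" else slice(295,390)
    mm=np.zeros_like(m); mm[:,u0]=m[:,u0]
    k,l,st,ce=cv2.connectedComponentsWithStats(mm.astype(np.uint8)); i=1+np.argmax(st[1:,4])
    q=W[l==i][:,:2].astype(np.float32); print("plate rect",cv2.minAreaRect(q),len(q))
E
```

```text
scene 261 222 [ 0.642 -0.132  0.011]
scene 363 262 [0.595 0.171 0.015]
scene 292 200 [ 0.561 -0.084  0.061]
scene 332 208 [0.514 0.018 0.052]
scene 361 219 [0.508 0.107 0.06 ]
plate rect ((0.5428338646888733, -0.00038413703441619873), (0.1830780804157257, 0.3406665027141571), 10.363741874694824) 3529
side 309 262 [0.601 0.168 0.012]
side 380 258 [0.434 0.142 0.013]
side 343 220 [0.528 0.049 0.041]
side 352 205 [0.508 0.007 0.055]
side 354 236 [0.499 0.121 0.06 ]
plate rect ((0.5411490201950073, -0.0017615407705307007), (0.18030743300914764, 0.3459896743297577), 10.13465690612793) 3839
```

View pics/c0.png

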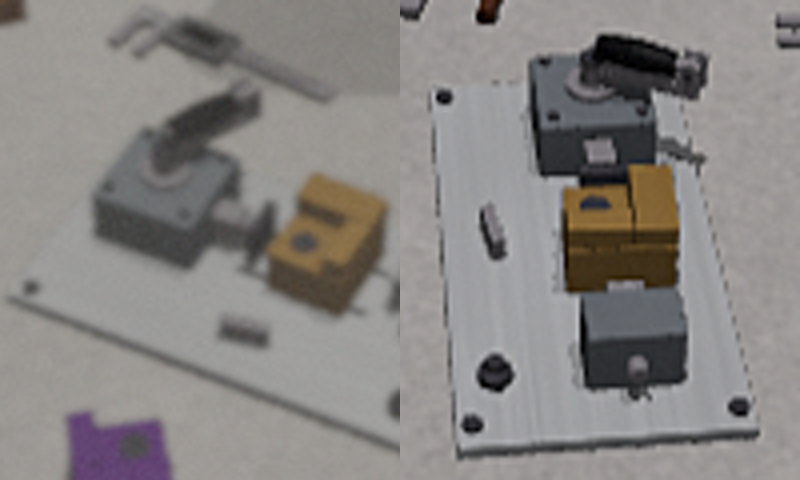

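The crops show the brass casting between pad and stop. The handle is folded over the arm. Its hinge end is at scene (311,174) and side (369,174). The black grip runs in to the axis at side (345,167).

```bash
python3 - <<'E'
from h import *
O=np.array([.5400,-.1028]);a=np.radians(10.25); X=np.array([np.cos(a),np.sin(a)]);Y=np.array([-X[1],X[0]])
C={n:optics.get_calibration(n) for n in ["scene","side"]}
for n in C:
    W=cloud(C[n],np.load(f"pics/{n}0.npy")); near=np.hypot(W[...,0]-O[0],W[...,1]-O[1])
    h=W[(near<.1)&(W[...,2]>.076)&(W[...,2]<.13)]
    f=np.c_[(h[:,:2]-O)@X,(h[:,:2]-O)@Y,h[:,2]]
    top=W[(near<.07)&(np.abs(W[...,2]-.06)<.004)]; print(n,"housing rect",cv2.minAreaRect(top[:,:2].astype(np.float32)))
    print(n,len(h),"fix min/max",np.round(f.min(0),3),np.round(f.max(0),3),"mean",np.round(f.mean(0),3))
    g=f[f[:,2]>.098]; m=g[:,:2].mean(0); v=np.linalg.svd(g[:,:2]-m)[2][0]; print("grip mean",m,"dir angle",np.degrees(np.arctan2(v[1],v[0])),"z",g[:,2].min(),g[:,2].max())
H=tri((C["scene"],311,173.5),(C["side"],369,173.5)); print("hinge",H,(H[:2]-O)@X,(H[:2]-O)@Y)
for ph in (0,.2,.4):
    hp=O+.07*(-np.cos(ph)*X+np.sin(ph)*Y); print(ph,hp,[np.round(pix(C[n],[*hp,.097]),1) for n in C],[np.round(pix(C[n],[*O,.086]),1) for n in C])
E
```

```text
scene housing rect ((0.5412085056304932, -0.10158491134643555), (0.08243031054735184, 0.08032101392745972), 11.827032089233398)
scene 295 fix min/max [-0.073 -0.008  0.076] [0.01  0.045 0.11 ] mean [-0.029  0.02   0.095]
grip mean [-0.03309567  0.02054354] dir angle -26.38262938278395 z 0.09817993402441472 0.1101363178782907
side housing rect ((0.539333164691925, -0.10361254960298538), (0.07962174713611603, 0.08556310832500458), 10.612789154052734)
side 340 fix min/max [-0.073 -0.009  0.076] [0.007 0.048 0.111] mean [-0.034  0.022  0.094]
grip mean [-0.03627705  0.02188902] dir angle 155.26342482189935 z 0.09809871332648912 0.11096496607543094
hinge [ 0.46798167 -0.08658287  0.08837341] -0.067983235853102 0.02877351427318597
0 [ 0.47111715 -0.11525605] [array([302.3, 168.2]), array([368.4, 164.1])] [array([290.9, 186.3]), array([342.6, 168.7])]
0.2 [ 0.47001559 -0.10132285] [array([306.4, 169.9]), array([368.7, 167.2])] [array([290.9, 186.3]), array([342.6, 168.7])]
0.4 [ 0.47170408 -0.08744854] [array([310. , 172.2]), array([368. , 170.4])] [array([290.9, 186.3]), array([342.6, 168.7])]
```

Crank ≈ 0.45 rad, grip middle ≈ (0.511,-0.095), hinge ≈ (0.473,-0.084). Moving to hover above it.

```bash
python3 -m jog '{"jaw":[0.085,0.085,0.085,0.085,0.085,0.085,0.085,0.085],"slide":[[0.05,-0.041,0],[0.10,-0.082,0],[0.15,-0.123,0],[0.2,-0.164,0],[0.25,-0.205,0],[0.3,-0.246,0],[0.35,-0.287,0],[0.38,-0.311,0]],"roll":[0,0,0,0,0,0,0,0]}'
python3 -m jog '{"jaw":[0.085,0.085,0.085,0.085,0.085,0.085,0.085],"slide":[[0.03,-0.025,0],[0.06,-0.05,0],[0.074,-0.060,0],[0.074,-0.060,0],[0.074,-0.060,0],[0.074,-0.060,0],[0.074,-0.060,0]],"roll":[0.15,0.3,0.45,0.596,0.596,0.596,0.596]}'
python3 - <<'E'
from h import *
c=optics.get_calibration("wrist"); p,d=optics.grab_frame("wrist"); cv2.imwrite("pics/w0.png",p); np.save("pics/w0.npy",d); np.save("pics/w0c.npy",c["pose"])
s=manip.sense(); print(np.round(s["tcp_pos"],4),np.round(s["orientation"],4),s["joints"],s["ft_force"])
print(c["fx"],c["cx"],c["cy"],np.round(c["pose"],3).tolist())
for q in ([.54,-.1028,.086],[.4726,-.0841,.097],[.511,-.0948,.097]): print(pix(c,q))
E
```

```text
t: 1.1
tcp_pos: [0.4612, -0.1738, 0.2482]
orientation: [0.987, 0.162, 0.0, -0.0]
ft_force: [-0.3, -0.9, -1.0]
finger_gap: 0.0849
t: 1.98
tcp_pos: [0.5113, -0.0956, 0.2483]
orientation: [0.991, -0.134, -0.0, 0.0]
ft_force: [-0.1, -0.3, 0.5]
finger_gap: 0.0852
[ 0.5113 -0.0956  0.2483] [ 0.9909 -0.1343 -0.     -0.    ] [-1.87681475e-01  1.89853521e-01  1.85554479e+00  9.69728923e-07
  1.09625768e+00  1.65244349e+00] [ 0.82557277  0.01545388 -0.11602906]
340.1756181135585 321.09070677560413 197.6590319634987 [[-0.267, 0.931, 0.249, 0.574], [-0.964, -0.258, -0.069, -0.113], [0.0, -0.258, 0.966, 0.373], [0.0, 0.0, 0.0, 1.0]]
(np.float64(320.5516912745992), np.float64(150.1094742813644))
(np.float64(320.54749081293556), np.float64(232.87107482751617))
(np.float64(320.59428299482727), np.float64(187.9231516526592))
```

View pics/w0.png

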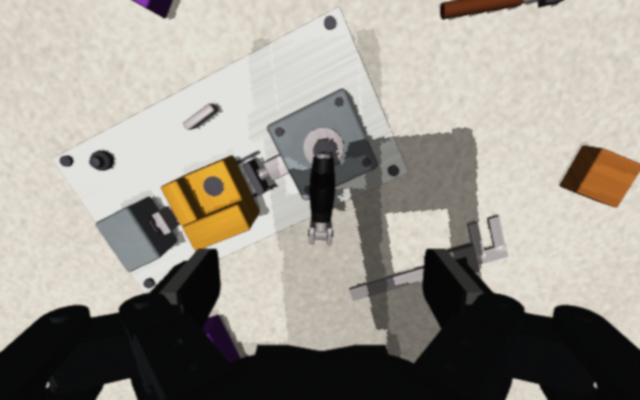

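The wrist view shows the handle's hinge at (320,233), the black grip from about (322,150) to (321,222) and the boss at (323,147). All are within about 3 px of prediction, so I refine with the depth.

```bash
python3 - <<'E'
from h import *
c=optics.get_calibration("wrist"); W=cloud(c,np.load("pics/w0.npy"))
O=np.array([.54,-.1028])
m=(W[...,2]>.092)&(W[...,2]<.125)&(np.hypot(W[...,0]-O[0],W[...,1]-O[1])<.1)
h=W[m]; p=h[:,:2].mean(0); v=np.linalg.svd(h[:,:2]-p,full_matrices=False)[2][0]; v*=np.sign(-v[0])
t=(h[:,:2]-p)@v; print("mean",p,h[:,2].max(),"dir deg",np.degrees(np.arctan2(v[1],v[0])),"extent",t.min(),t.max(), "ends",p+v*t.min(),p+v*t.max())
T=W[(np.abs(W[...,2]-.06)<.003)&(np.hypot(W[...,0]-O[0],W[...,1]-O[1])<.07)]; print("housing",cv2.minAreaRect(T[:,:2].astype(np.float32)))
P=W[(np.abs(W[...,2]-.012)<.003)]; 
u=v; n=np.array([-v[1],v[0]]); print("axis perp offset from line", (O-p)@n, "along",(O-p)@v)
E
```

```text
mean [ 0.50408285 -0.09398754] 0.10828307794896669 dir deg 162.61887256978181 extent -0.03604845839070823 0.040969957383910446 ends [ 0.53848529 -0.10475617] [ 0.46498363 -0.08174873]
housing ((0.5396537184715271, -0.10521521419286728), (0.07916789501905441, 0.07870101928710938), 10.084725379943848)
axis perp offset from line -0.0023193306115302935 along -0.03690964061959881
```

```bash
python3 -m jog '{"jaw":[0.06,0.06,0.05,0.05,0.04,0.04,0.04,0.04],"slide":[[0,0,0.04],[0,0,0.08],[0,0,0.11],[0,0,0.135],[0,0,0.148],[0,0,0.153],[0,0,0.153],[0,0,0.153]],"roll":[0.034,0.034,0.034,0.034,0.034,0.034,0.034,0.034]}'
python3 -m jog '{"jaw":[0.03,0.025,0.02,0.01,0,0,0,0],"slide":[[0,0,0],[0,0,0],[0,0,0],[0,0,0],[0,0,0],[0,0,0],[0,0,0],[0,0,0]],"roll":[0,0,0,0,0,0,0,0]}'
```

```text
t: 3.02
tcp_pos: [0.512, -0.0954, 0.0961]
orientation: [0.988, -0.151, 0.001, 0.0]
ft_force: [0.2, 0.6, -0.4]
finger_gap: 0.0401
t: 4.03
tcp_pos: [0.5115, -0.0959, 0.0957]
orientation: [0.988, -0.151, 0.0, 0.0]
ft_force: [-1.7, -4.7, 4.4]
finger_gap: 0.0193
```

```bash
python3 -m jog '{"jaw":[0,0,0,0,0,0,0],"slide":[[-0.0008,0,-0.0079],[-0.0032,0,-0.0156],[-0.007,0,-0.0226],[-0.0121,0,-0.0287],[-0.0184,0,-0.0337],[-0.0255,0,-0.0373],[-0.0255,0,-0.0373]],"roll":[0,0,0,0,0,0,0]}'
```

```text
t: 4.9
tcp_pos: [0.4891, -0.0888, 0.1334]
orientation: [0.988, -0.151, 0.003, 0.001]
ft_force: [4.3, -8.2, -2.0]
finger_gap: 0.0192
```

```bash
python3 -m jog '{"jaw":[0,0,0,0,0,0],"slide":[[-0.004,0.0005,-0.0013],[-0.0077,0.001,-0.0021],[-0.011,0.001,-0.0026],[-0.0145,0.001,-0.0027],[-0.0155,0.001,-0.0027],[-0.0155,0.001,-0.0027]],"roll":[0,0,0,0,0,0]}'
python3 - <<'E'
from h import *
for n in ["side","scene"]:
    p,d=optics.grab_frame(n); cv2.imwrite(f"pics/{n}1.png",p); np.save(f"pics/{n}1.npy",d)
a=cv2.imread("pics/side1.png")[120:220,300:420]; b=cv2.imread("pics/scene1.png")[120:220,240:360]
cv2.imwrite("pics/c1.png",cv2.resize(np.hstack([a,b]),None,fx=3.3,fy=3.3,interpolation=cv2.INTER_CUBIC))
s=manip.sense(); print(s["t"],s["tcp_pos"],s["ft_force"],s["ft_torque"])
E
```

```text
t: 5.65
tcp_pos: [0.4772, -0.0854, 0.1374]
orientation: [0.988, -0.151, 0.006, 0.001]
ft_force: [10.9, -6.4, 3.8]
finger_gap: 0.019
5.75 [ 0.47720683 -0.08538506  0.13740718] [10.55272989 -5.65685285  3.40677909] [-1.09201423 -1.89070189 -0.02420929]
```

View pics/c1.png

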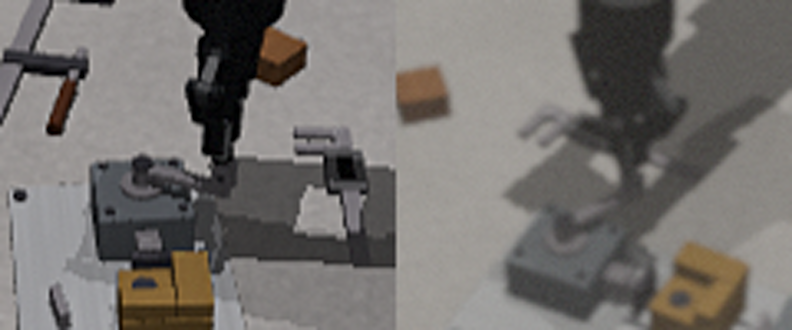

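The handle is nearly up. The side crop shows the gripper over the hinge at about (222,175), arm unmoved. The arm is compliant and lags the command by about 5 mm, so I push outward in steps until the handle's stop is felt.

```bash
python3 -m jog '{"jaw":[0,0,0],"slide":[[-0.0015,0,0],[-0.003,0,0],[-0.003,0,0]],"roll":[0,0,0]}'
python3 -m jog '{"jaw":[0,0,0],"slide":[[-0.0015,0,0],[-0.003,0,0],[-0.003,0,0]],"roll":[0,0,0]}'
python3 -m jog '{"jaw":[0,0,0],"slide":[[-0.0015,0,0],[-0.003,0,0],[-0.003,0,0]],"roll":[0,0,0]}'
```

```text
t: 6.12
tcp_pos: [0.4747, -0.0846, 0.1377]
orientation: [0.988, -0.151, 0.006, 0.001]
ft_force: [9.8, -7.1, 6.2]
finger_gap: 0.0191
t: 6.5
tcp_pos: [0.472, -0.0837, 0.1379]
orientation: [0.988, -0.151, 0.006, 0.001]
ft_force: [10.5, -6.8, 8.2]
finger_gap: 0.0193
t: 6.88
tcp_pos: [0.469, -0.0828, 0.1379]
orientation: [0.988, -0.151, 0.006, 0.001]
ft_force: [10.5, -6.6, 8.7]
finger_gap: 0.0191
```

```bash
python3 -m jog '{"jaw":[0,0,0],"slide":[[-0.001,0,0],[-0.002,0,0],[-0.002,0,0]],"roll":[0,0,0]}'
python3 -m jog '{"jaw":[0,0,0],"slide":[[-0.001,0,0],[-0.002,0,0],[-0.002,0,0]],"roll":[0,0,0]}'
python3 - <<'E'
from h import *
a,da=optics.grab_frame("side"); b,db=optics.grab_frame("scene"); w,dw=optics.grab_frame("wrist")
cv2.imwrite("pics/c2.png",np.hstack([cv2.resize(a[130:190,330:410],None,fx=5,fy=5,interpolation=cv2.INTER_CUBIC),cv2.resize(b[130:190,270:350],None,fx=5,fy=5,interpolation=cv2.INTER_CUBIC)]))
cv2.imwrite("pics/w2.png",w)
E
```

```text
t: 7.25
tcp_pos: [0.4681, -0.0825, 0.138]
orientation: [0.988, -0.151, 0.007, 0.001]
ft_force: [14.4, -7.2, 5.4]
finger_gap: 0.0191
t: 7.62
tcp_pos: [0.4676, -0.0823, 0.138]
orientation: [0.988, -0.151, 0.009, 0.001]
ft_force: [19.3, -11.2, -1.9]
finger_gap: 0.0193
```

View pics/c2.png

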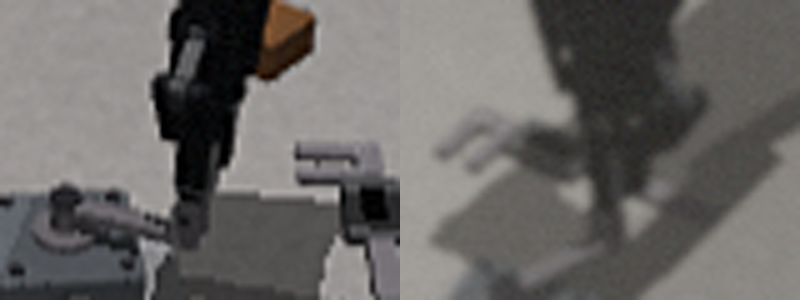

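Force jumped from 12 to 22 N with the TCP stationary, so the handle is at its stop, upright. In the crop the gripper stands over the arm's end at (190,225). Relaxing the outward load, measuring the free travel and planning the circle.

```bash
python3 -m jog '{"jaw":[0,0,0,0],"slide":[[0.002,0,0],[0.004,0,0],[0.006,0,0],[0.006,0,0]],"roll":[0,0,0,0]}'
python3 - <<'E'
from h import *
s=manip.sense(); print(s["tcp_pos"],s["ft_force"])
c=dict(optics.get_calibration("wrist")); c["pose"]=np.load("pics/w0c.npy"); W=cloud(c,np.load("pics/w0.npy"))
O=np.array([.5395,-.1042]);a=np.radians(10.2);X=np.array([np.cos(a),np.sin(a)]);Y=np.array([-X[1],X[0]])
f=np.stack([(W[...,:2]-O)@X,(W[...,:2]-O)@Y,W[...,2]],-1).reshape(-1,3)
m=(np.abs(f[:,0])<.012)&(f[:,1]>.035)&(f[:,1]<.21)
for lo in np.arange(.036,.21,.004):
    q=f[m&(f[:,1]>=lo)&(f[:,1]<lo+.004),2]
    if len(q): print(round(lo*1000),np.round(np.percentile(q,[10,50,90])*1000),end="; ")
R=.072
print()
for st in (.1,.15,.05):
  for A in np.arange(0,6.2,8*st)[:8]:
    print(st,round(A,3),[[round(R*(np.cos(A)-np.cos(A+st*k)),4),round(-R*(np.sin(A+st*k)-np.sin(A)),4)] for k in range(1,9)]) if st!=.05 else None
E
```

```text
t: 8.28
tcp_pos: [0.4688, -0.0827, 0.1377]
orientation: [0.988, -0.151, 0.004, 0.0]
ft_force: [1.1, -3.0, 20.0]
finger_gap: 0.0193
[ 0.46877285 -0.08274197  0.1377117 ] [ 1.14179439 -2.96000041 19.98437423]
36 [303. 310. 317.]; 40 [ 45. 309. 313.]; 44 [248. 294. 311.]; 48 [251. 276. 299.]; 52 [246. 276. 296.]; 56 [ 45. 289. 295.]; 60 [292. 298. 318.]; 64 [292. 298. 314.]; 68 [ 40. 298. 300.]; 72 [ 51. 299. 301.]; 76 [ 50. 300. 301.]; 80 [298. 300. 301.]; 84 [298. 298. 298.]; 88 [11. 14. 44.]; 92 [15. 40. 51.]; 96 [50. 51. 52.]; 100 [50. 51. 54.]; 104 [50. 51. 53.]; 108 [50. 51. 53.]; 112 [50. 51. 60.]; 116 [50. 51. 56.]; 120 [50. 51. 62.]; 124 [50. 51. 64.]; 128 [50. 51. 62.]; 132 [51. 60. 68.]; 136 [68. 69. 70.]; 140 [68. 69. 70.]; 144 [68. 69. 70.]; 148 [68. 69. 70.]; 152 [68. 68. 69.]; 172 [33. 42. 47.]; 176 [27. 39. 47.]; 180 [11. 47. 48.]; 184 [12. 46. 46.]; 188 [38. 41. 45.]; 192 [39. 50. 58.]; 196 [58. 59. 60.]; 200 [58. 59. 60.]; 204 [58. 59. 60.]; 208 [58. 59. 60.]; 
0.1 0.0 [[np.float64(0.0004), np.float64(-0.0072)], [np.float64(0.0014), np.float64(-0.0143)], [np.float64(0.
[... 4118 characters left out ...]
at64(-0.0106), np.float64(-0.0017)], [np.float64(-0.0209), np.float64(-0.0051)], [np.float64(-0.0306), np.float64(-0.0099)], [np.float64(-0.0394), np.float64(-0.0161)], [np.float64(-0.0472), np.float64(-0.0235)], [np.float64(-0.0538), np.float64(-0.0321)], [np.float64(-0.059), np.float64(-0.0415)], [np.float64(-0.0628), np.float64(-0.0516)]]
0.15 6.0 [[np.float64(-0.0022), np.float64(-0.0106)], [np.float64(-0.0029), np.float64(-0.0213)], [np.float64(-0.0019), np.float64(-0.0321)], [np.float64(0.0007), np.float64(-0.0425)], [np.float64(0.0048), np.float64(-0.0525)], [np.float64(0.0104), np.float64(-0.0618)], [np.float64(0.0173), np.float64(-0.0701)], [np.float64(0.0253), np.float64(-0.0773)]]
```

```bash
python3 -m jog '{"jaw":[0.03,0.04,0.04,0.04],"slide":[[0,0,0],[0,0,0],[0,0,0],[0,0,0]],"roll":[0,0,0,0]}'
python3 - <<'E'
from h import *
w,d=optics.grab_frame("wrist"); cv2.imwrite("pics/w3.png",w[150:400,160:480])
E
```

```text
t: 8.78
tcp_pos: [0.4651, -0.0818, 0.135]
orientation: [0.988, -0.152, -0.0, -0.0]
ft_force: [0.9, 0.3, -0.4]
finger_gap: 0.0399
```

View pics/w3.png

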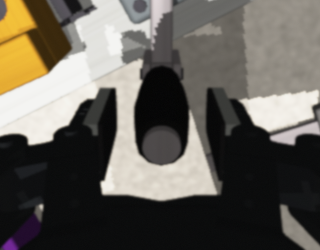

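The crop shows the grip upright between the open pads, with its top end at full-frame (321,295). I locate the top in world.

```bash
python3 - <<'E'
from h import *
c=optics.get_calibration("wrist"); w,d=optics.grab_frame("wrist")
W=cloud(c,d); s=manip.sense(); t=s["tcp_pos"]; print(t)
m=(W[...,2]>.155)&(W[...,2]<.175)&(np.hypot(W[...,0]-t[0],W[...,1]-t[1])<.022); q=W[m]; print(len(q),q.mean(0) if len(q) else 0)
print("ray at z .166",world(c,d,321,295,.166), "depth",world(c,d,321,295), "knuckle",world(c,d,323,212,.09))
u=np.array([-.9543,.2987]); A=np.array([.5394,-.105])
for z in (.163,.166): p=world(c,d,321,295,z)[:2]-A; print(p@u, p@[.2987,.9543])
E
```

```text
[ 0.4651991  -0.08185781  0.13512348]
2969 [ 0.47322312 -0.08458941  0.161552  ]
ray at z .166 [ 0.47355824 -0.08411178  0.166     ] depth [ 0.47250267 -0.08377884  0.16415437] knuckle [ 0.47611948 -0.08602347  0.09      ]
0.07087112224760657 0.0002706340861700646
0.06907210052099724 0.0002666958530436521
```

The handle top is at radius 70 mm, so it stands upright. The TCP is 7 mm too far out, so I recentre and grip again.

```bash
python3 -m jog '{"jaw":[0.04,0.04,0.03,0.02,0.0,0.0,0.0,0.0],"slide":[[0.0035,0,0],[0.007,0,0],[0.007,0,0],[0.007,0,0],[0.007,0,0],[0.007,0,0],[0.007,0,0],[0.007,0,0]],"roll":[0,0,0,0,0,0,0,0]}'
python3 -m jog '{"jaw":[0,0,0,0],"slide":[[0.0004,-0.0072,0],[0.0014,-0.0143,0],[0.0032,-0.0213,0],[0.0057,-0.028,0]],"roll":[0,0,0,0]}'
```

```text
t: 9.88
tcp_pos: [0.4721, -0.084, 0.1354]
orientation: [0.988, -0.152, 0.0, 0.0]
ft_force: [-1.2, -0.1, 4.5]
finger_gap: 0.0194
t: 10.38
tcp_pos: [0.4851, -0.06, 0.1354]
orientation: [0.989, -0.151, -0.001, 0.001]
ft_force: [-4.4, -9.1, 7.1]
finger_gap: 0.0196
```

Turning at 9.8 N tangential, as described. Continuing.

```bash
cat > feel.py <<'E'
from h import *
s=manip.sense(); A=np.array([.5394,-.105]); p=s["tcp_pos"][:2]-A; r=np.hypot(*p); e=p/r; f=s["ft_force"]; t=np.array([e[1],-e[0]])
ph=(np.pi+np.radians(10.2)-np.arctan2(p[1],p[0]))%(2*np.pi)
print("t %.2f phi %.3f r %.4f tang %.2f rad %.2f fz %.1f gap %.4f"%(s["t"],ph,r,-f[:2]@t,-f[:2]@e,f[2],s["finger_gap"]))
E
python3 -m jog '{"jaw":[0,0,0,0],"slide":[[0.0031,-0.0065,0],[0.0069,-0.0127,0],[0.0112,-0.0184,0],[0.0161,-0.0236,0]],"roll":[0,0,0,0]}' >/dev/null; python3 feel.py
python3 -m jog '{"jaw":[0,0,0,0,0,0,0,0],"slide":[[0.0054,-0.0047,0],[0.0113,-0.0089,0],[0.0175,-0.0125,0],[0.0241,-0.0155,0],[0.0309,-0.0177,0],[0.0379,-0.0193,0],[0.0451,-0.0202,0],[0.0523,-0.0203,0]],"roll":[0,0,0,0,0,0,0,0]}'>/dev/null; python3 feel.py
```

```text
t 10.88 phi 1.272 r 0.0706 tang 9.87 rad 5.50 fz 11.1 gap 0.0193
t 11.88 phi 2.071 r 0.0705 tang 9.31 rad 7.00 fz 15.3 gap 0.0194
```

```bash
python3 -m jog '{"jaw":[0,0,0,0,0,0,0,0],"slide":[[0.0072,0.0006,0],[0.0143,0.0019,0],[0.0212,0.0038,0],[0.0279,0.0065,0],[0.0342,0.0098,0],[0.0403,0.0138,0],[0.0459,0.0183,0],[0.051,0.0233,0]],"roll":[0,0,0,0,0,0,0,0]}'>/dev/null; python3 feel.py
python3 -m jog '{"jaw":[0,0,0,0],"slide":[[0.0046,0.0055,0],[0.0086,0.0115,0],[0.012,0.0179,0],[0.0147,0.0245,0]],"roll":[0,0,0,0]}'>/dev/null; python3 feel.py
python3 - <<'E'
from h import *
b,_=optics.grab_frame("scene"); a,_=optics.grab_frame("side"); k=lambda i:cv2.resize(i,None,fx=4,fy=4,interpolation=cv2.INTER_CUBIC)
cv2.imwrite("pics/c3.png",np.hstack([k(b[160:270,260:360]),k(a[140:250,300:400])]))
R=.072
for A in np.arange(2.8,5.6,.4): print(round(A,2),[[round(float(R*(np.cos(A)-np.cos(A+.05*k))),4),round(float(-R*(np.sin(A+.05*k)-np.sin(A))),4)] for k in range(1,9)])
E
```

```text
t 12.88 phi 2.868 r 0.0705 tang 9.95 rad 10.74 fz 15.9 gap 0.0193
t 13.38 phi 3.264 r 0.0705 tang 10.40 rad 10.94 fz 15.4 gap 0.0192
2.8 [[0.0011, 0.0034], [0.0021, 0.0069], [0.0028, 0.0104], [0.0034, 0.014], [0.0039, 0.0175], [0.0041, 0.0211], [0.0042, 0.0247], [0.004, 0.0283]]
3.2 [[-0.0003, 0.0036], [-0.0008, 0.0072], [-0.0014, 0.0107], [-0.0023, 0.0142], [-0.0033, 0.0177], [-0.0045, 0.0211], [-0.0058, 0.0244], [-0.0073, 0.0277]]
3.6 [[-0.0017, 0.0032], [-0.0035, 0.0063], [-0.0055, 0.0093], [-0.0076, 0.0122], [-0.0099, 0.015], [-0.0123, 0.0177], [-0.0148, 0.0202], [-0.0175, 0.0226]]
4.0 [[-0.0028, 0.0023], [-0.0057, 0.0044], [-0.0087, 0.0064], [-0.0118, 0.0083], [-0.0149, 0.0099], [-0.0182, 0.0115], [-0.0215, 0.0128], [-0.0249, 0.014]]
4.4 [[-0.0035, 0.001], [-0.007, 0.0019], [-0.0105, 0.0025], [-0.0141, 0.003], [-0.0176, 0.0033], [-0.0212, 0.0035], [-0.0248, 0.0034], [-0.0284, 0.0032]]
4.8 [[-0.0036, -0.0004], [-0.0071, -0.001], [-0.0106, -0.0017], [-0.0141, -0.0027], [-0.0175, -0.0038], [-0.0209, -0.0051], [-0.0242, -0.0065], [-0.0274, -0.0081]]
5.2 [[-0.0031, -0.0018], [-0.0062, -0.0037], [-0.0091, -0.0058], [-0.012, -0.008], [-0.0147, -0.0103], [-0.0173, -0.0128], [-0.0198, -0.0154], [-0.0221, -0.0182]]
```

View pics/c3.png

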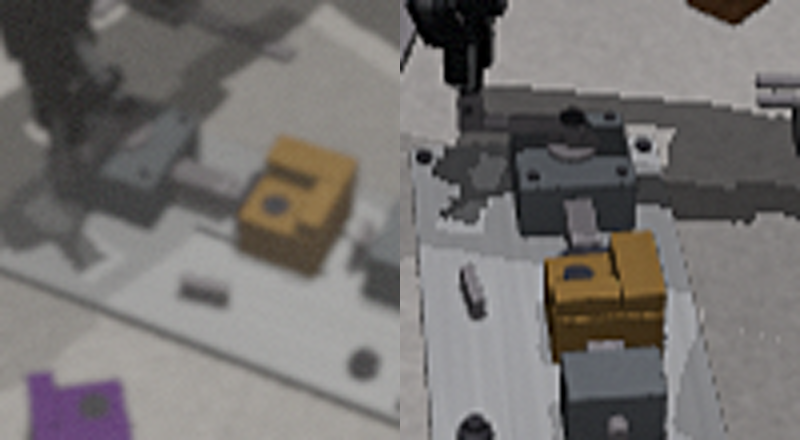

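The casting is being pushed along upright. In the scene crop a small gap to the nose is left at about (355,240). Now equal slow steps.

```bash
python3 -m jog '{"jaw":[0,0,0,0,0,0],"slide":[[0.0011,0.0034,0],[0.0021,0.0069,0],[0.0028,0.0104,0],[0.0034,0.014,0],[0.0034,0.014,0],[0.0034,0.014,0]],"roll":[0,0,0,0,0,0]}'>/dev/null; python3 feel.py
python3 -m jog '{"jaw":[0,0,0,0,0,0],"slide":[[0.0005,0.0035,0],[0.0007,0.0071,0],[0.0008,0.0107,0],[0.0006,0.0143,0],[0.0006,0.0143,0],[0.0006,0.0143,0]],"roll":[0,0,0,0,0,0]}'>/dev/null; python3 feel.py
python3 -m jog '{"jaw":[0,0,0,0],"slide":[[-0.0003,0.0036,0],[-0.0008,0.0072,0],[-0.0008,0.0072,0],[-0.0008,0.0072,0]],"roll":[0,0,0,0]}'>/dev/null; python3 feel.py
python3 -m jog '{"jaw":[0,0,0,0],"slide":[[-0.0006,0.0035,0],[-0.0015,0.007,0],[-0.0015,0.007,0],[-0.0015,0.007,0]],"roll":[0,0,0,0]}'>/dev/null; python3 feel.py
```

```text
t 14.22 phi 3.465 r 0.0705 tang 7.28 rad 12.15 fz 14.4 gap 0.0194
t 14.97 phi 3.662 r 0.0704 tang 7.77 rad 11.60 fz 13.6 gap 0.0189
t 15.47 phi 3.761 r 0.0705 tang 7.88 rad 12.80 fz 13.0 gap 0.0193
t 15.97 phi 3.859 r 0.0704 tang 8.05 rad 12.69 fz 11.5 gap 0.0192
```

```bash
python3 -m jog '{"jaw":[0,0,0,0],"slide":[[-0.001,0.0035,0],[-0.0022,0.0069,0],[-0.0022,0.0069,0],[-0.0022,0.0069,0]],"roll":[0,0,0,0]}'>/dev/null; python3 feel.py
python3 -m jog '{"jaw":[0,0,0,0],"slide":[[-0.0013,0.0033,0],[-0.0028,0.0066,0],[-0.0028,0.0066,0],[-0.0028,0.0066,0]],"roll":[0,0,0,0]}'>/dev/null; python3 feel.py
```

```text
t 16.48 phi 3.958 r 0.0705 tang 7.88 rad 12.06 fz 10.9 gap 0.0196
t 16.98 phi 4.056 r 0.0705 tang 8.10 rad 13.17 fz 11.1 gap 0.0193
```

```bash
python3 -m jog '{"jaw":[0,0,0,0],"slide":[[-0.0017,0.0032,0],[-0.0035,0.0063,0],[-0.0035,0.0063,0],[-0.0035,0.0063,0]],"roll":[0,0,0,0]}'>/dev/null; python3 feel.py
```

```text
t 17.48 phi 4.155 r 0.0705 tang 8.21 rad 12.62 fz 9.9 gap 0.0193
```

```bash
python3 -m jog '{"jaw":[0,0,0,0],"slide":[[-0.002,0.003,0],[-0.0041,0.0059,0],[-0.0041,0.0059,0],[-0.0041,0.0059,0]],"roll":[0,0,0,0]}'>/dev/null; python3 feel.py
python3 -m jog '{"jaw":[0,0,0,0],"slide":[[-0.0023,0.0028,0],[-0.0047,0.0055,0],[-0.0047,0.0055,0],[-0.0047,0.0055,0]],"roll":[0,0,0,0]}'>/dev/null; python3 feel.py
```

```text
t 17.98 phi 4.253 r 0.0705 tang 7.90 rad 12.96 fz 8.3 gap 0.0194
t 18.48 phi 4.352 r 0.0705 tang 8.18 rad 13.10 fz 7.7 gap 0.0190
```

```bash
python3 -m jog '{"jaw":[0,0,0,0],"slide":[[-0.0025,0.0025,0],[-0.0052,0.0049,0],[-0.0052,0.0049,0],[-0.0052,0.0049,0]],"roll":[0,0,0,0]}'>/dev/null; python3 feel.py
```

```text
t 18.98 phi 4.448 r 0.0705 tang 7.74 rad 13.43 fz 6.3 gap 0.0193
```

```bash
python3 -m jog '{"jaw":[0,0,0,0],"slide":[[-0.0028,0.0023,0],[-0.0057,0.0044,0],[-0.0057,0.0044,0],[-0.0057,0.0044,0]],"roll":[0,0,0,0]}'>/dev/null; python3 feel.py
python3 -m jog '{"jaw":[0,0,0,0],"slide":[[-0.003,0.002,0],[-0.0061,0.0039,0],[-0.0061,0.0039,0],[-0.0061,0.0039,0]],"roll":[0,0,0,0]}'>/dev/null; python3 feel.py
```

```text
t 19.48 phi 4.546 r 0.0705 tang 7.30 rad 13.32 fz 5.7 gap 0.0192
t 19.98 phi 4.645 r 0.0706 tang 7.43 rad 12.84 fz 4.2 gap 0.0191
```

```bash
python3 -m jog '{"jaw":[0,0,0,0],"slide":[[-0.0031,0.0016,0],[-0.0064,0.0032,0],[-0.0064,0.0032,0],[-0.0064,0.0032,0]],"roll":[0,0,0,0]}'>/dev/null; python3 feel.py
```

```text
t 20.48 phi 4.742 r 0.0705 tang 8.67 rad 13.14 fz 2.7 gap 0.0194
```

```bash
python3 -m jog '{"jaw":[0,0,0,0],"slide":[[-0.0033,0.0013,0],[-0.0067,0.0025,0],[-0.0067,0.0025,0],[-0.0067,0.0025,0]],"roll":[0,0,0,0]}'>/dev/null; python3 feel.py
```

```text
t 20.98 phi 4.839 r 0.0705 tang 8.18 rad 11.05 fz 2.2 gap 0.0192
```

```bash
python3 -m jog '{"jaw":[0,0,0,0],"slide":[[-0.0035,0.001,0],[-0.007,0.0019,0],[-0.007,0.0019,0],[-0.007,0.0019,0]],"roll":[0,0,0,0]}'>/dev/null; python3 feel.py
```

```text
t 21.48 phi 4.937 r 0.0706 tang 8.16 rad 11.59 fz 0.9 gap 0.0194
```

```bash
python3 -m jog '{"jaw":[0,0,0,0],"slide":[[-0.0035,0.0006,0],[-0.0071,0.0011,0],[-0.0071,0.0011,0],[-0.0071,0.0011,0]],"roll":[0,0,0,0]}'>/dev/null; python3 feel.py
```

```text
t 21.98 phi 5.034 r 0.0705 tang 8.93 rad 8.97 fz -2.3 gap 0.0192
```

```bash
python3 -m jog '{"jaw":[0,0,0,0],"slide":[[-0.0035,0.0003,0],[-0.0071,0.0005,0],[-0.0071,0.0005,0],[-0.0071,0.0005,0]],"roll":[0,0,0,0]}'>/dev/null; python3 feel.py
```

```text
t 22.48 phi 5.132 r 0.0705 tang 8.39 rad 10.52 fz -2.2 gap 0.0191
```

```bash
python3 - <<'E'
from h import *
b,_=optics.grab_frame("scene"); a,_=optics.grab_frame("side"); k=lambda i:cv2.resize(i,None,fx=5,fy=5,interpolation=cv2.INTER_CUBIC)
cv2.imwrite("pics/c4.png",np.hstack([k(b[180:250,300:380]),k(a[185:255,320:400])]))
E
python3 feel.py
```

```text
t 22.57 phi 5.132 r 0.0705 tang 7.97 rad 9.78 fz -2.4 gap 0.0194
```

View pics/c4.png

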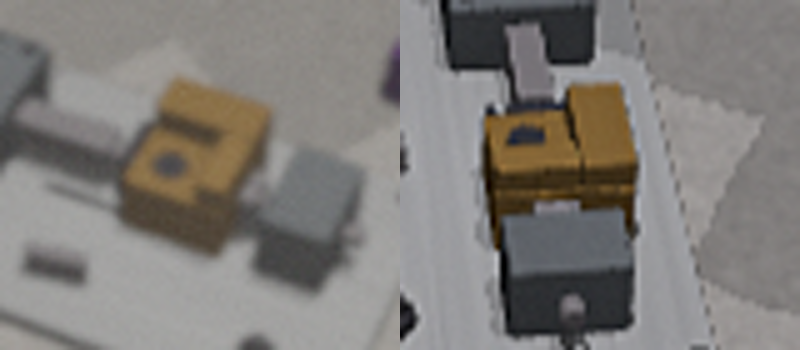

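The casting stands upright and touches, or nearly touches, the nose at scene crop (250,190). The load has not risen clearly yet. Continuing.

```bash
python3 -m jog '{"jaw":[0,0,0,0],"slide":[[-0.0036,-0.0001,0],[-0.0072,-0.0003,0],[-0.0072,-0.0003,0],[-0.0072,-0.0003,0]],"roll":[0,0,0,0]}'>/dev/null; python3 feel.py
```

```text
t 23.07 phi 5.230 r 0.0705 tang 8.37 rad 8.34 fz -2.2 gap 0.0192
```

```bash
python3 -m jog '{"jaw":[0,0,0,0],"slide":[[-0.0036,-0.0004,0],[-0.0071,-0.001,0],[-0.0071,-0.001,0],[-0.0071,-0.001,0]],"roll":[0,0,0,0]}'>/dev/null; python3 feel.py
```

```text
t 23.57 phi 5.329 r 0.0705 tang 7.60 rad 6.54 fz -3.7 gap 0.0191
```

```bash
python3 -m jog '{"jaw":[0,0,0,0],"slide":[[-0.0035,-0.0007,0],[-0.007,-0.0017,0],[-0.007,-0.0017,0],[-0.007,-0.0017,0]],"roll":[0,0,0,0]}'>/dev/null; python3 feel.py
```

```text
t 24.07 phi 5.426 r 0.0705 tang 9.80 rad 5.26 fz -6.0 gap 0.0194
```

```bash
python3 -m jog '{"jaw":[0,0,0,0],"slide":[[-0.0034,-0.0011,0],[-0.0068,-0.0024,0],[-0.0068,-0.0024,0],[-0.0068,-0.0024,0]],"roll":[0,0,0,0]}'>/dev/null; python3 feel.py
```

```text
t 24.57 phi 5.522 r 0.0704 tang 10.82 rad 3.02 fz -6.9 gap 0.0191
```

```bash
python3 -m jog '{"jaw":[0,0,0,0],"slide":[[-0.0035,-0.0011,0],[-0.0069,-0.0023,0],[-0.0069,-0.0023,0],[-0.0069,-0.0023,0]],"roll":[0,0,0,0]}'>/dev/null; python3 feel.py
```

```text
t 25.07 phi 5.618 r 0.0706 tang 13.54 rad 6.33 fz -7.9 gap 0.0190
```

```bash
python3 -m jog '{"jaw":[0,0,0,0],"slide":[[-0.0025,-0.0014,0],[-0.0025,-0.0014,0],[-0.0025,-0.0014,0],[-0.0025,-0.0014,0]],"roll":[0,0,0,0]}'>/dev/null; python3 feel.py
```

```text
t 25.57 phi 5.654 r 0.0706 tang 12.99 rad 4.19 fz -9.3 gap 0.0194
```

Estimated clamp is about 45–50 N (rise of about 5.5 N, 0.3 rad past contact). Unloading the hand, then releasing.

```bash
python3 -m jog '{"jaw":[0,0,0],"slide":[[0.002,0,0],[0.004,0,0],[0.004,0,0]],"roll":[0,0,0]}'>/dev/null; python3 feel.py
python3 -m jog '{"jaw":[0.025,0.03,0.04,0.05,0.05,0.05],"slide":[[0,0,0],[0,0,0],[0,0,0],[0,0,0],[0,0,0],[0,0,0]],"roll":[0,0,0,0,0,0]}'; python3 feel.py
python3 - <<'E'
from h import *
w,d=optics.grab_frame("wrist"); cv2.imwrite("pics/w4.png",w[0:400,120:520])
E
```

```text
t 25.95 phi 5.644 r 0.0702 tang 4.24 rad -1.11 fz 2.0 gap 0.0191
t: 26.7
tcp_pos: [0.4908, -0.1558, 0.1353]
orientation: [0.988, -0.152, 0.0, -0.0]
ft_force: [0.1, 0.1, 0.5]
finger_gap: 0.0501
t 26.70 phi 5.654 r 0.0703 tang -0.01 rad 0.09 fz 0.5 gap 0.0501
```

View pics/w4.png

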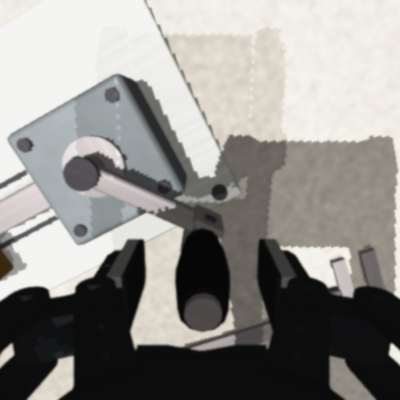

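The wrist crop shows the grip clear of both pads, with its top at about (203,312), standing upright over the arm's end at (207,218). Retreating and checking.

```bash
python3 -m jog '{"jaw":[0.05,0.05,0.05,0.05,0.05,0.05],"slide":[[0,0,-0.02],[0,0,-0.05],[0,0,-0.09],[0,0,-0.13],[0,0,-0.15],[0,0,-0.15]],"roll":[0,0,0,0,0,0]}'
python3 - <<'E'
from h import *
c=optics.get_calibration("wrist"); w,d=optics.grab_frame("wrist"); W=cloud(c,d); A=np.array([.5394,-.105])
for lo,hi in ((.11,.125),(.125,.14),(.14,.155),(.158,.175)):
    m=(W[...,2]>lo)&(W[...,2]<hi)&(np.hypot(W[...,0]-.4908,W[...,1]+.1558)<.04); q=W[m]
    if len(q): p=q.mean(0); print(lo,len(q),p.round(4),"r",np.hypot(*(p[:2]-A)).round(4),"max z",q[:,2].max().round(4))
b,_=optics.grab_frame("scene"); a,_=optics.grab_frame("side"); k=lambda i:cv2.resize(i,None,fx=3.3,fy=3.3,interpolation=cv2.INTER_CUBIC)
cv2.imwrite("pics/c5.png",np.hstack([k(b[130:270,260:380]),k(a[130:270,290:410])]))
E
```

```text
t: 27.5
tcp_pos: [0.4915, -0.1561, 0.2867]
orientation: [0.988, -0.152, 0.002, 0.0]
ft_force: [0.3, -0.2, -0.2]
finger_gap: 0.0497
0.11 18 [ 0.5001 -0.1581  0.1169] r 0.066 max z 0.1238
0.125 70 [ 0.4999 -0.1593  0.1346] r 0.0671 max z 0.14
0.14 153 [ 0.4985 -0.1586  0.1476] r 0.0675 max z 0.1548
0.158 415 [ 0.4927 -0.1569  0.1632] r 0.0698 max z 0.1665
```

View pics/c5.png

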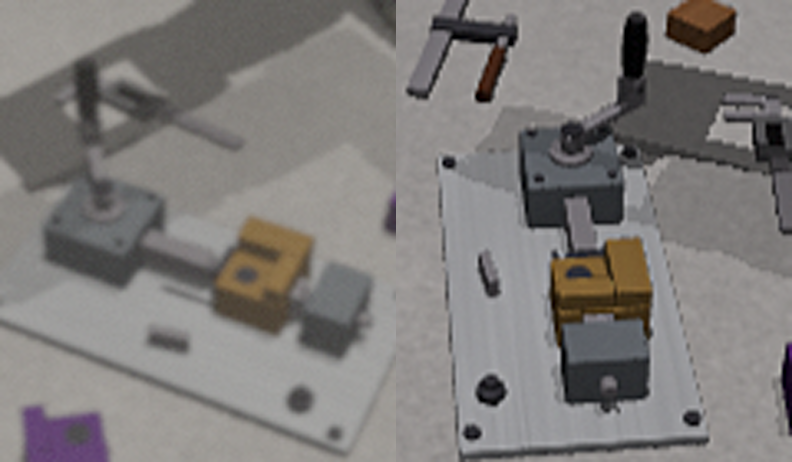

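The final crops show the handle upright, at (88,90) in the scene crop and (633,45) in the side crop. Its top is at radius 69.8 mm and 166 mm height. The casting stands upright between pad and nose, the other items on the fixture look unmoved, and the robot is clear.

```bash
python3 -c "
from workcell import job; print(job.job_done())"
```

```text
the job is handed in; nothing more can be done
None
```

The casting is clamped against the stop at an estimated 45–50 N. The handle is upright and the gripper is clear of everything. I handed the job in at about 28 s of the 70 s allowed.

- **Handle:** I swung it up about its hinge until I felt its stop: the force rose from about 12 to 22 N with no movement. Sideways force on the crank stayed below the force needed to turn it. The first grasp ended about 8 mm off the grip's middle, so I released and gripped again before turning.
- **Crank:** I turned it clockwise from about 0.48 to 5.65 rad, in slow equal steps near the end. The force along the grip's path held at about 8 N until about 5.34 rad, then rose to 13.5 N. That rise of about 5.5 N means roughly 47 N, and the angle turned after contact gives about 43–47 N.
- **Uncertain readings:** Readings scattered by about ±0.5 N, with false rises at about 4.74 and 5.03 rad that went away on the next step. The last small step read 13.0 N, not higher, after a longer hold. So the clamping load is an estimate, probably within about 10 N.
- **Last look:** The top of the handle is at 69.8 mm radius and 166 mm height, which fits upright. The casting stands level between pad and nose, and the gauge block, nut and caliper look unmoved. The wrist force was about 0 N after letting go.

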